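Sweep the hole-saw plugs off the bench into the scrap bin

TASK

Sweep the three round blue hole-saw plugs (small, medium and large) across the bench top with the fingertips and off its front edge into the red scrap bin fixed there. Slide them lightly along the surface until they drop over the edge: do not pinch them, pick them up or press down on them. Leave the tools and everything else on the bench where they are.

Things in the scene. Friction and masses are not known exactly. Their poses are not given: they have to be found in the camera images.
- scrap_bin: open red steel scrap bin screwed to the bench's front edge (the far side from the robot). Origin: middle of its mouth on the bench edge, at bench-top height; x points out from the bench, y along the edge, z up, always square to the world axes. The bench top ends at its x = 0. Its bench-side and end rims are 4 mm below the bench top; its outer wall rises 19 mm above
- bin_floor (a point): centre of the scrap bin's inner floor, 117 mm below the bench top and 73 mm out from the bench edge. The bin is 134 mm (x) by 294 mm (y) inside. Nothing of the bin stands above the bench top on the bench side or at its ends
- plug_small_center (a point): centre of the small hole-saw plug: a loose flat aluminium disc with blue anodised faces, 32 mm in diameter and 10 mm thick, about 22 g, with a small pilot hole in the middle, lying flat on the bench top; this point is 5 mm above the surface
- plug_medium_center (a point): centre of the medium hole-saw plug: a loose flat aluminium disc with blue anodised faces, 38 mm in diameter and 10 mm thick, about 31 g, with a small pilot hole in the middle, lying flat on the bench top; this point is 5 mm above the surface
- plug_large_center (a point): centre of the large hole-saw plug: a loose flat aluminium disc with blue anodised faces, 46 mm in diameter and 10 mm thick, about 45 g, with a small pilot hole in the middle, lying flat on the bench top; this point is 5 mm above the surface
- solder_spool: white and silver solder spool standing on end, 45 mm in diameter, 42 mm tall, 250 g; stays where it is. Origin: centre of its underside
- flux_jar: amber glass jar with black cap and paper label, 42 mm in diameter, 48 mm tall; stays where it is. Origin: centre of its underside
- knob: black control knob, 32 mm in diameter, 20 mm tall, white pointer line; stays where it is. Origin: centre of its underside
- screwdriver: red-handled screwdriver, 170 mm long, lying along its x axis, handle towards its -x; stays where it is. Origin: middle of its length, at its underside
- multimeter: yellow multimeter lying on its back, 185 mm (x) by 90 mm (y) by 50 mm high over its dial; stays where it is. Origin: centre of its underside
- base_plate: blue anodised aluminium plate with three round holes, 240 mm (x) by 110 mm (y) by 10 mm thick, lying flat; stays where it is. Origin: centre of its underside
Things that resemble listed ones, but are neither listed nor needed, are in the scene too. What is shaped like the part that bears plug_medium_center but orange or turquoise is not meant.

How it is judged:
By the outcome, as a careful person would: the job done as asked, in the order asked, and still so for the second after the job is handed in, with the robot touching nothing.
It also fails if it takes over 64 s, if anything falls off the work surface, if the arm or the gripper's body presses on something with over 40 N, if the wrist force passes 120 N, or if a joint passes its speed limit or range.

ROBOT

A 6-joint arm with a two-finger parallel gripper is mounted at the origin on the work surface. World frame = base frame: x ahead of the robot, y to its left, z up, the work surface at z = 0. Lengths are in mm, angles in degrees, forces in N, time in s.
With the tool pointing down it reaches from about 300 to 850 mm from the base axis. Payload 4.2 kg.
Tool frame: the origin (TCP) lies midway between the tips of the shut fingers; the grasp point (between the pads) lies 19 mm behind it; z points along the fingers, y is the line along which they close (so a half turn about z gives the same grasp; the last joint's range is limited). The gripper opens to 91 mm and grips with 3 to 60 N. Pads are 32 mm wide; open, the fingers measure 118 mm over their backs; the gripper's body (76 mm by 178 mm) begins 60 mm behind the grasp point.
Start: joints at [75.745, 18.312, 89.639, -0, 72.044, -1.146], TCP at [130.416, 560.031, 213.976] pointing down, gripper open.
Joint ranges: [-177.97, 177.97], [-48.28, 115.42], [12.27, 149.76], [-77.06, 257.06], [2.81, 150.46], [-146.56, 146.56]. Speed limits (degrees/s): [147.25, 147.25, 180, 180, 180, 180].

INTERFACE

Orientations are given as [roll, pitch, yaw] about the fixed x, y, z axes, in that order (R = Rz(yaw) Ry(pitch) Rx(roll)).
In Python, from workcell import state, grab_frame, camera_model, workorder gives the robot as it stands.
- The arm moves only by the tool carry_out, never from a script. Its argument "commands" is a list of rows, each a list of 7 numbers: the turn, a rotation vector about the tool's x, y, z in degrees, then the shift along the tool's x, y, z in mm, then the opening, from -1 (shut) to 1 (fully open). In form: [[ax, ay, az, dx, dy, dz, hand], ...]. A call has 1 to 20 rows; each row is the pose to reach, as a shift and turn from the pose commanded when the call began, along the tool's axes at that moment; what a row does not reach only later rows make up. A row lasts 1/10 s, in which the tool goes at most 50 mm and 8.59 degrees, less where a joint would pass 70% of its speed; a pose out of reach is approached as far as the arm can. A call with a gripper value outside its range is refused whole. The fingers move at their own pace and stop on an object; "force" is the grip in N (left out, the last holds). Time passes only in rows, so rows that repeat a pose let the fingers close. It gives the time, the measured TCP pose, the force, the opening and the grip force at its end, in the units of the state.
- state(): the state, without advancing time (a new reading comes with each control period).
- grab_frame(name): name is "scene" or "top" or "wrist"; returns the picture (384x512x3 uint8, red, green, blue); there is no depth.
- camera_model(name): a dict with "fx", "fy", "cx", "cy" (pixels), "origin" and "rotation" of the camera in the world; the wrist camera has in their place "mount" (4x4, takes a point from camera to tool coordinates, whose origin is the TCP and whose axes are the flange's). Camera axes: x right, y up, looking along -z (the intrinsics and any distortion apply to the point x, -y, -z); pixel columns grow to the right and rows downward; lengths in mm; the calibration is good to about 2 mm. The wrist camera is an equidistant fisheye: a pixel r from the principal point sees the ray r / f radians off the axis. A picture is of the moment at which its call begins: read the wrist's pose just before it. camera_model takes no time and is no camera call.
- workorder.job_done(): hands the job in; it is judged then, once.
The state is a dict: "time_s": time; "qpos": joint angles; "qvel": joint speeds; "effort": joint torques, N m; "ee_pos": TCP position; "ee_rot": TCP orientation; "force": force on the tool from outside, world axes, zero at the start; "torque": the same for the moment, N m; "gripper_width": finger opening in mm; "gripper_force": force on a finger pad.
Only numpy, scipy, OpenCV 4.12 (cv2) and the standard library are available. Lean on these libraries where they do the work, as an engineer would, in place of code of your own. Each camera call takes 0.05 s, during which the arm holds its last target. There are 200 camera calls.

## Working session

There is one attempt and no reset: what is moved stays moved. The work goes in short steps, Python scripts to look and compute and a tool call to move; the robot and the scene stay as the last step left them, time stands still between calls to the robot, and variables do not carry over. Pictures are saved under pics/ and viewed, at most 10 in all, crops included, and the job is handed in when it is done.

Besides the shell and the picture viewer there is one more tool, called by a JSON object that holds its "fn" and its "kwargs", one argument or row to a line. carry_out: Moves the arm, as the interface text tells. Its arguments: {"type":"object","properties":{"commands":{"type":"array"},"force":{"type":"number"}},"required":["commands"]}

```bash
mkdir -p pics; python3 - <<'E'
from workcell import *
import cv2,numpy as np
a=grab_frame("scene");b=grab_frame("top")
cv2.imwrite("pics/s.png",a[:,:,::-1]);cv2.imwrite("pics/t.png",cv2.resize(b[:,:,::-1],(800,600),interpolation=cv2.INTER_CUBIC))
np.save("top.npy",b);np.save("scene.npy",a)
for n in("scene","top","wrist"):print(n,camera_model(n))
print(state())
E
```

```text
scene {'fx': 472.8611545577957, 'fy': 472.8611545577957, 'cx': 255.39478621067474, 'cy': 190.4311994521881, 'origin': array([1550.08080549,  654.46784289,  762.00170142]), 'rotation': array([ 56.74177668,   0.80827888, 124.29394227])}
top {'fx': 362.8933967670772, 'fy': 362.8933967670772, 'cx': 254.2781065318818, 'cy': 195.59482648544613, 'origin': array([ 366.4266909 ,  -10.76036585, 1115.8489574 ]), 'rotation': array([  9.52457388,  -0.53194976, -90.52734261])}
wrist {'fx': 297.3186396354542, 'fy': 297.3186396354542, 'cx': 256.1461747875225, 'cy': 191.76100973893628, 'mount': array([[-2.21708559e-04,  9.59324336e-01,  2.82306164e-01,
         7.98375878e+01],
       [ 9.99999968e-01,  1.78062240e-04,  1.80262133e-04,
         2.25527151e-01],
       [ 1.22661783e-04,  2.82306194e-01, -9.59324344e-01,
        -1.70245996e+02],
       [ 0.00000000e+00,  0.00000000e+00,  0.00000000e+00,
         1.00000000e+00]])}
{'time_s': 0.1, 'qpos': array([ 7.57438911e+01,  1.83485977e+01,  8.97007122e+01, -2.32326937e-04,
        7.20445454e+01, -1.14720393e+00]), 'qvel': array([ 0.02464273,  0.00747081, -0.05192098, -0.05128804,  0.10776175,
       -0.05728988]), 'effort': array([-4.20067699e-04, -4.13336563e+01, -2.32512367e+01,  7.28504523e-02,
        4.21635574e-02, -6.42707596e-05]), 'ee_pos': array([130.30990574, 559.56126901, 213.18936809]), 'ee_rot': array([-1.79906159e+02, -1.65824163e-03,  1.66891165e+02]), 'force': array([-0.14060519, -0.27906084, -0.66882489]), 'torque': array([0.02343773, 0.03476353, 0.04672682]), 'gripper_force': 0.0, 'gripper_width': 91.3269101014683}
```

View pics/s.png

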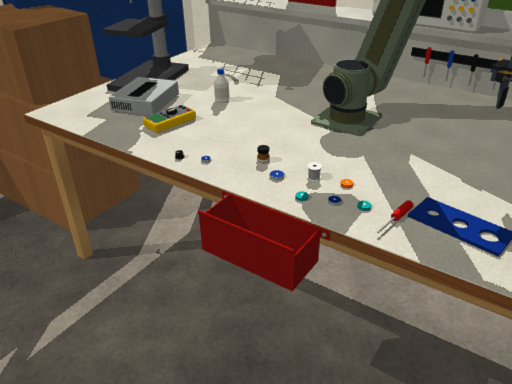

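View pics/t.png

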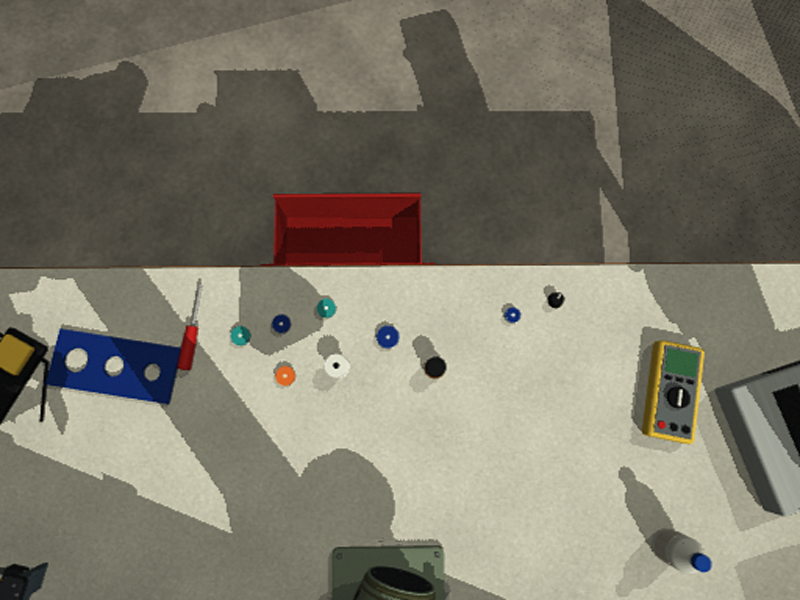

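The top view (800×600) shows blue discs at (281,324), (387,336) and (513,315). These could be mistaken for them:
- turquoise discs at (240,335) and (326,308)
- an orange disc at (285,376)
- the bottle's blue cap at (702,563)
- the blue base plate at (115,365)

The bin mouth spans columns 275–420 at row 265. Next I'll measure all of these and check a close crop.

```bash
cat > h.py <<'E'
import numpy as np,cv2
from scipy.spatial.transform import Rotation as R
from workcell import *
def cast(name,u,v,z):
    c=camera_model(name);d=R.from_euler('xyz',c['rotation'],degrees=True).apply([(u-c['cx'])/c['fx'],-(v-c['cy'])/c['fy'],-1])
    o=c['origin'];return o+d*(z-o[2])/d[2]
def blobs(name,img,z,hues,zmin=40,vmin=40,smin=110):
    h=cv2.cvtColor(img,cv2.COLOR_RGB2HSV)
    for n,(a,b) in hues.items():
        m=cv2.inRange(h,(a,smin,vmin),(b,255,255))
        for c in cv2.findContours(m,cv2.RETR_EXTERNAL,cv2.CHAIN_APPROX_NONE)[0]:
            if cv2.contourArea(c)<zmin: continue
            (u,v),(w,hh),_=cv2.minAreaRect(c)
            mm=cv2.moments(c);u,v=mm['m10']/mm['m00'],mm['m01']/mm['m00']
            print(name,n,'px',round(u),round(v),'size',round(w,1),round(hh,1),cast(name,u,v,z)[:2].round(1))
E
python3 - <<'E'
from h import *
H={'blue':(105,128),'turq':(78,100),'orange':(6,18),'red':(0,4),'yel':(20,32)}
b=np.load('top.npy');a=np.load('scene.npy')
blobs('top',b,10,H);blobs('scene',a,10,{'blue':(105,128),'turq':(78,100)},20)
s=.64
for n,u,v,z in [('binL',275,265,0),('binR',421,265,0),('outL',275,195,19),('outR',420,195,19),('jar',435,367,48),('spool',336,366,42),('knob',556,299,20),('sd tip',199,281,5),('sd handle',191,332,15),('sdend',186,368,15)]:
    print(n,cast('top',u*s,v*s,z).round(0))
c=b[165:265,140:370][:,:,::-1];cv2.imwrite('pics/c.png',cv2.resize(c,None,fx=3.4,fy=3.4,interpolation=cv2.INTER_CUBIC))
E
```

```text
top blue px 448 360 size 12.7 9.9 [  67.7 -578.3]
top blue px 72 234 size 81.2 36.8 [438.4 528.5]
top blue px 248 215 size 13.0 13.0 [490.8  -1.9]
top blue px 180 207 size 10.6 10.6 [518.6 207. ]
top blue px 328 201 size 8.5 8.5 [ 533. -250.]
top turq px 153 214 size 11.0 11.0 [495.7 286.2]
top turq px 208 197 size 11.0 11.0 [549.6 119. ]
top orange px 182 240 size 12.0 12.0 [417.2 196.7]
top red px 120 223 size 8.6 28.6 [471.7 386.8]
top red px 222 146 size 45.4 111.0 [710.7  78. ]
top yel px 431 250 size 34.0 63.4 [ 379.4 -554.9]
top yel px 9 226 size 21.5 22.0 [463.2 722. ]
scene blue px 462 226 size 104.8 28.1 [454.4 540. ]
scene blue px 334 199 size 6.0 12.0 [523.9 209.8]
scene blue px 277 174 size 7.0 13.0 [495.7   1.2]
scene blue px 450 59 size 4.9 16.7 [-900.3  137.7]
scene blue px 174 26 size 56.8 20.0 [ -649.7 -1470.6]
scene blue px 109 32 size 78.0 150.0 [ -352.  -1729.7]
scene turq px 364 205 size 9.0 12.0 [507.5 292.2]
scene turq px 301 196 size 9.0 12.0 [560.6 125.4]
binL [638. 223.   0.]
binR [636. -71.   0.]
outL [779. 223.  19.]
outR [778. -71.  19.]
jar [428. -92.  48.]
spool [432.  94.  42.]
knob [ 561. -335.   20.]
sd tip [606. 372.   5.]
sd handle [502. 379.  15.]
sdend [432. 386.  15.]
```

View pics/c.png

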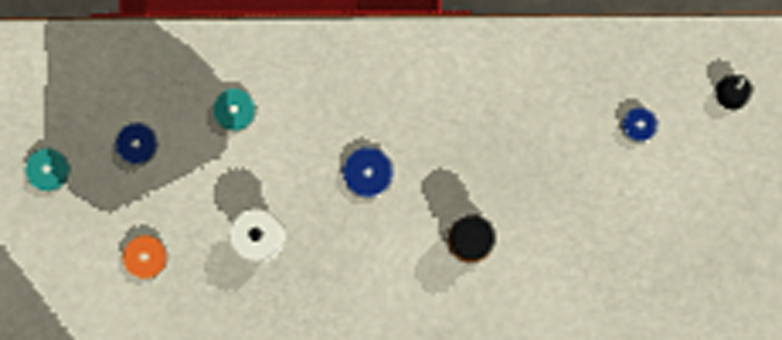

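Measured positions, averaging the two views:
- **Plugs:** large (493, 0), medium (521, 208), small (535, -249).
- **Bin:** the bench edge is at x≈637 and the bin mouth spans y -71 to 223.

The crop shows the three blue discs with turquoise and orange look-alikes beside them. I'll use the part-open fingers as a fork, starting with the small plug (push heading 65°).

{"fn": "carry_out", "kwargs": {
  "commands": [
    [0,0,102,-568,-743,100,-0.56],
    [0,0,102,-568,-743,100,-0.56],
    [0,0,102,-568,-743,100,-0.56],
    [0,0,102,-568,-743,100,-0.56],
    [0,0,102,-568,-743,100,-0.56],
    [0,0,102,-568,-743,100,-0.56],
    [0,0,102,-568,-743,100,-0.56],
    [0,0,102,-568,-743,100,-0.56],
    [0,0,102,-568,-743,100,-0.56],
    [0,0,102,-568,-743,100,-0.56],
    [0,0,102,-568,-743,100,-0.56],
    [0,0,102,-568,-743,100,-0.56],
    [0,0,102,-568,-743,100,-0.56],
    [0,0,102,-568,-743,100,-0.56],
    [0,0,102,-568,-743,100,-0.56],
    [0,0,102,-568,-743,100,-0.56],
    [0,0,102,-568,-743,100,-0.56],
    [0,0,102,-568,-743,100,-0.56],
    [0,0,102,-568,-743,100,-0.56],
    [0,0,102,-568,-743,100,-0.56]
  ]
}}

```text
time_s: 2.1
ee_pos: [516.6, -296.9, 112.4]
ee_rot: [179.9, 0.1, 64.7]
force: [0.1, 0.2, -0.3]
gripper_width: 19.9
gripper_force: 0.0
```

{"fn": "carry_out", "kwargs": {
  "commands": [
    [0,0,0,0,0,0,-0.56],
    [0,0,0,0,0,0,-0.56],
    [0,0,0,0,0,0,-0.56]
  ]
}}

```text
time_s: 2.4
ee_pos: [514.6, -291.0, 114.2]
ee_rot: [-180.0, -0.0, 65.0]
force: [0.2, 0.7, -0.3]
gripper_width: 20.4
gripper_force: 0.0
```

```bash
cat >> h.py <<'E'
def wrist(z=10,hues={'blue':(105,128)},zmin=150,name=None):
    s=state();im=grab_frame('wrist');c=camera_model('wrist');M=np.array(c['mount'])
    if name: cv2.imwrite(name,im[:,:,::-1])
    Rt=R.from_euler('xyz',s['ee_rot'],degrees=True).as_matrix()
    h=cv2.cvtColor(im,cv2.COLOR_RGB2HSV)
    print('tcp',s['ee_pos'].round(1),s['ee_rot'].round(1))
    for n,(a,b) in hues.items():
        m=cv2.inRange(h,(a,110,40),(b,255,255))
        for k in cv2.findContours(m,cv2.RETR_EXTERNAL,cv2.CHAIN_APPROX_NONE)[0]:
            if cv2.contourArea(k)<zmin: continue
            p=k[:,0,:]-[c['cx'],c['cy']];r=np.linalg.norm(p,axis=1);t=r/c['fx']
            d=np.c_[p[:,0]/r*np.sin(t),-p[:,1]/r*np.sin(t),-np.cos(t)]
            d=d@M[:3,:3].T@Rt.T;o=s['ee_pos']+Rt@M[:3,3]
            q=(o+d*((z-o[2])/d[:,2])[:,None])[:,:2].astype(np.float32)
            cc,rad=cv2.minEnclosingCircle(q);cc=np.array(cc)
            print(n,'px',k[:,0].mean(0).round(),'world',cc.round(1),'diam',round(2*rad,1),'tool xy',(Rt.T@np.r_[cc-s['ee_pos'][:2],0])[:2].round(1))
E
python3 -c "
from h import *
wrist(name='pics/w1.png')"
```

```text
tcp [ 514.6 -291.   114.2] [-180.   -0.   65.]
blue px [257. 143.] world [ 535.4 -249.5] diam 29.6 tool xy [46.4  1.2]
```

View pics/w1.png

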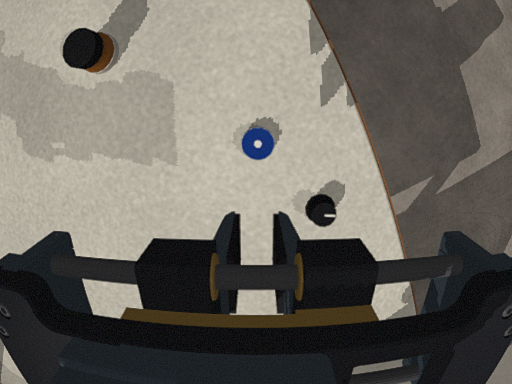

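The wrist view shows the small plug centred ahead of the fork at pixel (257,143), world (535,-250). The knob at (320,210) is clear of the fingers. Now I'll lower and check for contact.

{"fn": "carry_out", "kwargs": {
  "commands": [
    [0,0,0,0,1,40,-0.56],
    [0,0,0,0,1,75,-0.56],
    [0,0,0,0,1,95,-0.56],
    [0,0,0,0,1,102,-0.56],
    [0,0,0,0,1,106,-0.56],
    [0,0,0,0,1,110,-0.56],
    [0,0,0,0,1,110,-0.56],
    [0,0,0,0,1,110,-0.56]
  ]
}}

```text
time_s: 3.25
ee_pos: [516.6, -293.1, 4.8]
ee_rot: [179.9, 0.0, 64.9]
force: [0.8, -0.4, 0.3]
gripper_width: 20.2
gripper_force: 0.0
```

{"fn": "carry_out", "kwargs": {
  "commands": [
    [0,0,0,7,0,0,-0.56],
    [0,0,0,13,0,0,-0.56],
    [0,0,0,18,0,0,-0.56],
    [0,0,0,23,0,0,-0.56],
    [0,0,0,30,0,0,-0.56],
    [0,0,0,38,0,0,-0.56],
    [0,0,0,46,0,0,-0.56],
    [0,0,0,54,0,0,-0.56],
    [0,0,0,62,0,0,-0.56],
    [0,0,0,70,0,0,-0.56],
    [0,0,0,78,0,0,-0.56],
    [0,0,0,86,0,0,-0.56],
    [0,0,0,94,0,0,-0.56],
    [0,0,0,102,0,0,-0.56],
    [0,0,0,110,0,0,-0.56],
    [0,0,0,118,0,0,-0.56],
    [0,0,0,126,0,0,-0.56],
    [0,0,0,134,0,0,-0.56],
    [0,0,0,142,0,0,-0.56],
    [0,0,0,148,0,0,-0.56]
  ]
}}

```text
time_s: 5.25
ee_pos: [579.1, -158.1, 3.9]
ee_rot: [-180.0, -0.0, 64.9]
force: [-0.6, -0.7, -0.2]
gripper_width: 20.0
gripper_force: 0.2
```

```bash
python3 -c "
from h import *
wrist(name='pics/w2.png')"
```

```text
tcp [ 579.1 -158.1    3.9] [-180.    -0.    64.9]
blue px [256. 197.] world [ 591.1 -132.2] diam 30.2 tool xy [28.5 -0.1]
blue px [40. 85.] world [494.2  -2.3] diam 44.0 tool xy [ 105.1 -143. ]
```

View pics/w2.png

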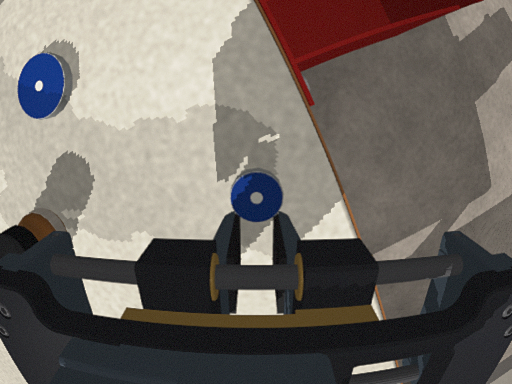

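The small plug sits in the fork at pixel (256,197), world (591,-132), exactly 28.5 mm ahead of the TCP. The large plug is at (40,85), world (494,-2). Continuing the push over the edge.

{"fn": "carry_out", "kwargs": {
  "commands": [
    [0,0,0,6,0,0,-0.56],
    [0,0,0,14,0,0,-0.56],
    [0,0,0,22,0,0,-0.56],
    [0,0,0,30,0,0,-0.56],
    [0,0,0,38,0,0,-0.56],
    [0,0,0,46,0,0,-0.56],
    [0,0,0,54,0,0,-0.56],
    [0,0,0,62,0,0,-0.56],
    [0,0,0,69,0,0,-0.56],
    [0,0,0,76,0,0,-0.56],
    [0,0,0,83,0,0,-0.56],
    [0,0,0,90,0,0,-0.56],
    [0,0,0,96,0,0,-0.56],
    [0,0,0,102,0,0,-0.56],
    [0,0,0,108,0,0,-0.56],
    [0,0,0,114,0,0,-0.56],
    [0,0,0,120,0,0,-0.56],
    [0,0,0,127,0,0,-0.56],
    [0,0,0,134,0,0,-0.56],
    [0,0,0,140,0,0,-0.56]
  ]
}}

```text
time_s: 7.3
ee_pos: [638.6, -31.4, 4.0]
ee_rot: [180.0, -0.0, 64.9]
force: [-0.4, 0.5, 0.1]
gripper_width: 20.5
gripper_force: 0.0
```

{"fn": "carry_out", "kwargs": {
  "commands": [
    [0,0,0,6,0,0,-0.56],
    [0,0,0,6,0,0,-0.56],
    [0,0,0,0,0,-30,-0.56],
    [0,0,0,0,0,-80,-0.56],
    [0,0,0,0,0,-110,-0.56],
    [0,0,0,0,0,-110,-0.56],
    [0,0,0,0,0,-110,-0.56]
  ]
}}

```text
time_s: 8.0
ee_pos: [638.2, -32.2, 114.5]
ee_rot: [179.9, -0.0, 64.9]
force: [0.7, 0.8, -0.6]
gripper_width: 20.0
gripper_force: 0.0
```

```bash
python3 -c "
from h import *
wrist(zmin=40)
b=grab_frame('top');blobs('top',b,10,{'blue':(105,128),'turq':(78,100)},25,25)
cv2.imwrite('pics/t2.png',cv2.resize(b[110:270,100:380,::-1],None,fx=2.8,fy=2.8,interpolation=cv2.INTER_CUBIC))"
```

```text
tcp [638.2 -32.2 114.5] [179.9  -0.   64.9]
blue px [123. 221.] world [494.2  -1.9] diam 43.5 tool xy [ -33.7 -143.2]
blue px [61. 40.] world [521.9 207. ] diam 35.5 tool xy [ 167.2 -206.8]
top blue px 448 360 size 12.7 9.9 [  67.7 -578.1]
top blue px 72 234 size 82.1 36.8 [438.6 528.7]
top blue px 180 207 size 10.6 10.6 [518.7 207. ]
top turq px 153 215 size 11.0 11.0 [495.5 286.1]
top turq px 208 197 size 11.3 10.6 [549.7 119.1]
```

View pics/t2.png

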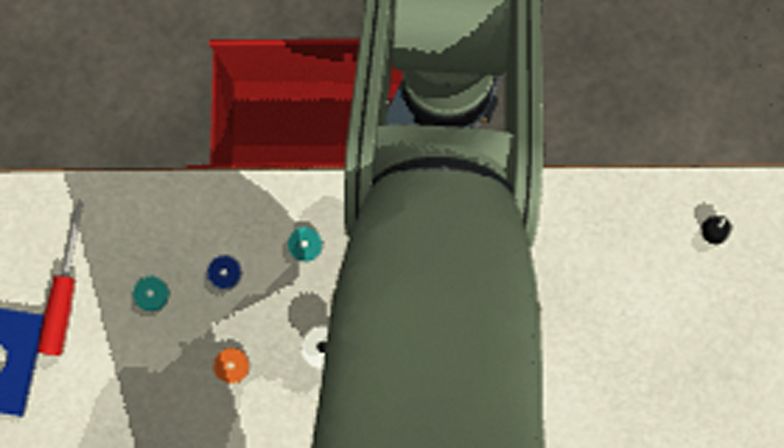

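The bench no longer shows the small plug where it lay. The medium is at top-crop pixel (224,272), world (521,207), with turquoise neighbours at (150,293) and (304,243). Next is the medium plug, pushed with heading -19° using the tool's -x side.

{"fn": "carry_out", "kwargs": {
  "commands": [
    [0,0,-96,162,-252,0,-0.5],
    [0,0,-96,162,-252,0,-0.5],
    [0,0,-96,162,-252,0,-0.5],
    [0,0,-96,162,-252,0,-0.5],
    [0,0,-96,162,-252,0,-0.5],
    [0,0,-96,162,-252,0,-0.5],
    [0,0,-96,162,-252,0,-0.5],
    [0,0,-96,162,-252,0,-0.5],
    [0,0,-96,162,-252,0,-0.5],
    [0,0,-96,162,-252,0,-0.5],
    [0,0,-96,162,-252,0,-0.5],
    [0,0,-96,162,-252,0,-0.5],
    [0,0,-96,162,-252,0,-0.5],
    [0,0,-96,162,-252,0,-0.5],
    [0,0,-96,162,-252,0,-0.5],
    [0,0,-96,162,-252,0,-0.5],
    [0,0,-96,162,-252,0,-0.5]
  ]
}}

```text
time_s: 9.8
ee_pos: [478.8, 221.6, 114.0]
ee_rot: [180.0, 0.0, 160.9]
force: [-0.2, -0.1, -0.2]
gripper_width: 22.7
gripper_force: 0.0
```

```bash
python3 -c "
from h import *
wrist(zmin=40,hues={'blue':(105,128),'turq':(78,100),'or':(6,18)},name='pics/w3.png')
b=grab_frame('top');cv2.imwrite('pics/t3.png',cv2.resize(b[110:180,160:280,::-1],None,fx=5,fy=5,interpolation=cv2.INTER_CUBIC))"
```

```text
tcp [478.8 221.6 114. ] [180.    0.  160.9]
blue px [ 84. 252.] world [483.3   4.6] diam 36.1 tool xy [ -75.4 -203.4]
blue px [257. 233.] world [521.2 207.7] diam 36.0 tool xy [-44.6   0.8]
blue px [460.  78.] world [432.4 489.2] diam 192.8 tool xy [131.6 237.6]
turq px [325. 187.] world [497.5 286.9] diam 39.1 tool xy [ 3.7 67.9]
or px [ 19. 235.] world [431.7 -98.8] diam 43.9 tool xy [ -60.6 -318.1]
or px [212. 141.] world [419.7 198.2] diam 38.2 tool xy [ 48.2 -41.5]
```

View pics/t3.png

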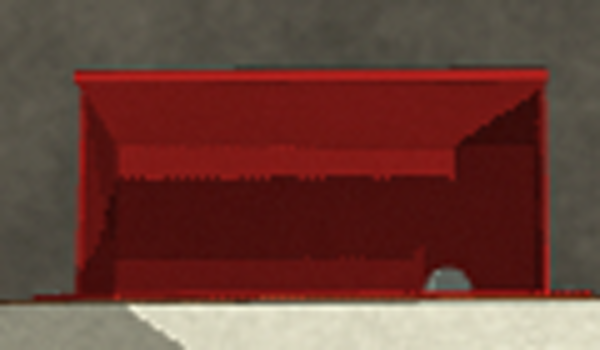

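The small plug is in the bin at crop pixel (448,278). The medium is aligned within 1 mm, 44.6 mm ahead. Lower, then sweep.

{"fn": "carry_out", "kwargs": {
  "commands": [
    [0,0,0,0,1,40,-0.5],
    [0,0,0,0,1,75,-0.5],
    [0,0,0,0,1,95,-0.5],
    [0,0,0,0,1,102,-0.5],
    [0,0,0,0,1,106,-0.5],
    [0,0,0,0,1,110,-0.5],
    [0,0,0,0,1,110,-0.5],
    [0,0,0,0,1,110,-0.5]
  ]
}}

```text
time_s: 10.7
ee_pos: [479.7, 222.8, 4.8]
ee_rot: [179.9, 0.1, 160.9]
force: [-0.4, -0.2, 0.4]
gripper_width: 22.8
gripper_force: 0.0
```

{"fn": "carry_out", "kwargs": {
  "commands": [
    [0,0,0,-5,0,0,-0.5],
    [0,0,0,-9,0,0,-0.5],
    [0,0,0,-13,0,0,-0.5],
    [0,0,0,-18,0,0,-0.5],
    [0,0,0,-24,0,0,-0.5],
    [0,0,0,-31,0,0,-0.5],
    [0,0,0,-38,0,0,-0.5],
    [0,0,0,-45,0,0,-0.5],
    [0,0,0,-52,0,0,-0.5],
    [0,0,0,-59,0,0,-0.5],
    [0,0,0,-66,0,0,-0.5],
    [0,0,0,-73,0,0,-0.5],
    [0,0,0,-80,0,0,-0.5],
    [0,0,0,-86,0,0,-0.5],
    [0,0,0,-92,0,0,-0.5],
    [0,0,0,-98,0,0,-0.5]
  ]
}}

```text
time_s: 12.3
ee_pos: [572.1, 190.3, 3.9]
ee_rot: [-180.0, -0.0, 160.9]
force: [-0.9, 0.5, 0.4]
gripper_width: 22.6
gripper_force: 0.4
```

```bash
python3 -c "
from h import *
wrist(zmin=40,hues={'blue':(105,128),'turq':(78,100)})
b=grab_frame('top');blobs('top',b,10,{'blue':(105,128),'turq':(78,100)},25,25)"
```

```text
tcp [572.1 190.3   3.9] [-180.    -0.   160.9]
blue px [256. 295.] world [609.3 177.8] diam 29.1 tool xy [-39.2   0.4]
blue px [256. 263.] world [587.5 185.4] diam 19.7 tool xy [-16.2   0.4]
blue px [  7. 218.] world [494.4  -0.8] diam 43.1 tool xy [  10.9 -205.9]
blue px [505.  10.] world [471.8 419.2] diam 25.0 tool xy [169.6 183.5]
turq px [142. 235.] world [551.5 122.4] diam 41.4 tool xy [ -2.8 -70.9]
turq px [371.  76.] world [498.6 285.9] diam 39.5 tool xy [100.7  66.3]
top blue px 448 360 size 12.7 9.9 [  67.7 -578.1]
top blue px 72 234 size 82.1 36.8 [438.6 528.7]
top blue px 248 215 size 13.0 13.0 [490.8  -1.9]
top turq px 210 198 size 7.0 11.4 [546.8 112.9]
```

{"fn": "carry_out", "kwargs": {
  "commands": [
    [0,0,0,-5,0,0,-0.5],
    [0,0,0,-11,0,0,-0.5],
    [0,0,0,-17,0,0,-0.5],
    [0,0,0,-23,0,0,-0.5],
    [0,0,0,-29,0,0,-0.5],
    [0,0,0,-35,0,0,-0.5],
    [0,0,0,-41,0,0,-0.5],
    [0,0,0,-47,0,0,-0.5],
    [0,0,0,-53,0,0,-0.5],
    [0,0,0,-60,0,0,-0.5],
    [0,0,0,-67,0,0,-0.5],
    [0,0,0,-74,0,0,-0.5],
    [0,0,0,-78,0,0,-0.5],
    [0,0,0,-78,0,0,-0.5],
    [0,0,0,-78,0,-30,-0.5],
    [0,0,0,-78,0,-80,-0.5],
    [0,0,0,-78,0,-110,-0.5],
    [0,0,0,-78,0,-110,-0.5],
    [0,0,0,-78,0,-110,-0.5]
  ]
}}

```text
time_s: 14.3
ee_pos: [645.2, 165.0, 114.5]
ee_rot: [180.0, 0.0, 160.9]
force: [-0.2, 0.3, -0.2]
gripper_width: 22.9
gripper_force: 0.0
```

{"fn": "carry_out", "kwargs": {
  "commands": [
    [0,0,-29,132,-231,0,-0.4],
    [0,0,-29,132,-231,0,-0.4],
    [0,0,-29,132,-231,0,-0.4],
    [0,0,-29,132,-231,0,-0.4],
    [0,0,-29,132,-231,0,-0.4],
    [0,0,-29,132,-231,0,-0.4],
    [0,0,-29,132,-231,0,-0.4],
    [0,0,-29,132,-231,0,-0.4],
    [0,0,-29,132,-231,0,-0.4],
    [0,0,-29,132,-231,0,-0.4],
    [0,0,-29,132,-231,0,-0.4],
    [0,0,-29,132,-231,0,-0.4]
  ]
}}

```text
time_s: 15.5
ee_pos: [445.4, -9.8, 113.8]
ee_rot: [180.0, -0.0, -170.1]
force: [1.0, 0.2, 0.5]
gripper_width: 27.4
gripper_force: 0.0
```

```bash
python3 -c "
from h import *
wrist(zmin=40,hues={'blue':(105,128),'turq':(78,100),'or':(6,18)},name='pics/w4.png')
"
```

```text
tcp [445.4  -9.8 113.8] [ 180.    -0.  -170.1]
blue px [255. 237.] world [493.6  -2.7] diam 44.6 tool xy [-48.7  -1.4]
or px [440. 199.] world [419.  193.6] diam 43.3 tool xy [ -9.  204.8]
or px [180. 158.] world [432.7 -93.7] diam 41.1 tool xy [ 27.  -80.5]
```

View pics/w4.png

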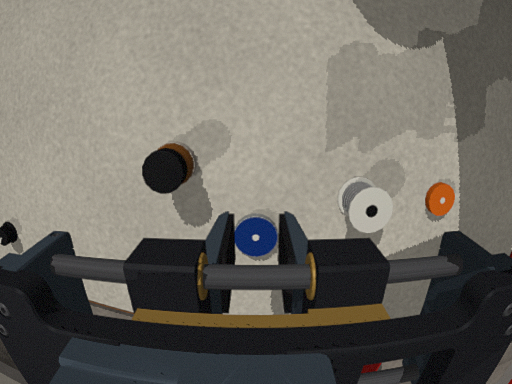

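The large plug is at pixel (255,237), centred 48.7 mm ahead of the fork. The jar at (167,168) and spool (365,205) are clear. Lower and sweep.

{"fn": "carry_out", "kwargs": {
  "commands": [
    [0,0,0,0,-1,40,-0.4],
    [0,0,0,0,-1,75,-0.4],
    [0,0,0,0,-1,95,-0.4],
    [0,0,0,0,-1,102,-0.4],
    [0,0,0,0,-1,106,-0.4],
    [0,0,0,0,-1,110,-0.4],
    [0,0,0,0,-1,110,-0.4],
    [0,0,0,0,-1,110,-0.4]
  ]
}}

```text
time_s: 16.35
ee_pos: [445.9, -11.2, 4.6]
ee_rot: [-180.0, 0.1, -170.1]
force: [0.1, -0.1, -0.3]
gripper_width: 27.3
gripper_force: 0.0
```

{"fn": "carry_out", "kwargs": {
  "commands": [
    [0,0,0,-5,0,0,-0.4],
    [0,0,0,-9,0,0,-0.4],
    [0,0,0,-13,0,0,-0.4],
    [0,0,0,-18,0,0,-0.4],
    [0,0,0,-24,0,0,-0.4],
    [0,0,0,-31,0,0,-0.4],
    [0,0,0,-38,0,0,-0.4],
    [0,0,0,-45,0,0,-0.4],
    [0,0,0,-52,0,0,-0.4],
    [0,0,0,-59,0,0,-0.4],
    [0,0,0,-66,0,0,-0.4],
    [0,0,0,-73,0,0,-0.4],
    [0,0,0,-80,0,0,-0.4],
    [0,0,0,-87,0,0,-0.4],
    [0,0,0,-94,0,0,-0.4],
    [0,0,0,-101,0,0,-0.4],
    [0,0,0,-108,0,0,-0.4],
    [0,0,0,-114,0,0,-0.4],
    [0,0,0,-120,0,0,-0.4]
  ]
}}

```text
time_s: 18.25
ee_pos: [563.9, 9.5, 3.9]
ee_rot: [180.0, -0.0, -170.1]
force: [-1.0, -1.4, 1.0]
gripper_width: 27.6
gripper_force: 0.4
```

{"fn": "carry_out", "kwargs": {
  "commands": [
    [0,0,0,-5,0,0,-0.4],
    [0,0,0,-11,0,0,-0.4],
    [0,0,0,-17,0,0,-0.4],
    [0,0,0,-23,0,0,-0.4],
    [0,0,0,-29,0,0,-0.4],
    [0,0,0,-35,0,0,-0.4],
    [0,0,0,-41,0,0,-0.4],
    [0,0,0,-47,0,0,-0.4],
    [0,0,0,-53,0,0,-0.4],
    [0,0,0,-60,0,0,-0.4],
    [0,0,0,-67,0,0,-0.4],
    [0,0,0,-74,0,0,-0.4],
    [0,0,0,-81,0,0,-0.4],
    [0,0,0,-88,0,0,-0.4],
    [0,0,0,-88,0,0,-0.4],
    [0,0,0,-88,0,-30,-0.4],
    [0,0,0,-88,0,-80,-0.4],
    [0,0,0,-88,0,-120,-0.4],
    [0,0,0,-88,0,-140,-0.4]
  ]
}}

```text
time_s: 20.15
ee_pos: [651.7, 24.6, 148.4]
ee_rot: [-179.9, 0.4, -170.1]
force: [-0.3, -0.7, -0.2]
gripper_width: 27.2
gripper_force: 0.0
```

{"fn": "carry_out", "kwargs": {
  "commands": [
    [0,0,30,266,-360,-60,-0.4],
    [0,0,30,266,-360,-60,-0.4],
    [0,0,30,266,-360,-60,-0.4],
    [0,0,30,266,-360,-60,-0.4],
    [0,0,30,266,-360,-60,-0.4],
    [0,0,30,266,-360,-60,-0.4],
    [0,0,30,266,-360,-60,-0.4],
    [0,0,30,266,-360,-60,-0.4],
    [0,0,30,266,-360,-60,-0.4],
    [0,0,30,266,-360,-60,-0.4],
    [0,0,30,266,-360,-60,-0.4],
    [0,0,30,266,-360,-60,-0.4],
    [0,0,30,266,-360,-60,-0.4]
  ]
}}

```text
time_s: 21.45
ee_pos: [450.5, -374.3, 203.6]
ee_rot: [180.0, -0.0, 160.0]
force: [-0.7, 0.1, 0.3]
gripper_width: 27.8
gripper_force: 0.0
```

```bash
python3 -c "
from h import *
print(state()['ee_pos'])
b=grab_frame('top');blobs('top',b,10,{'blue':(105,128),'turq':(78,100),'orange':(6,18),'red':(0,4),'yel':(20,32)},25,25)
cv2.imwrite('pics/t5.png',cv2.resize(b[110:270,100:380,::-1],None,fx=2.8,fy=2.8,interpolation=cv2.INTER_CUBIC))"
```

```text
[ 450.48174215 -374.27186682  203.62142651]
top blue px 72 234 size 82.1 36.8 [438.6 528.7]
top turq px 153 215 size 11.0 11.0 [495.6 286.2]
top turq px 208 197 size 11.0 11.0 [549.6 119. ]
top orange px 182 240 size 12.0 12.0 [417.2 196.5]
top red px 120 223 size 8.2 28.6 [471.7 387.1]
top red px 222 146 size 45.0 110.0 [710.7  77.8]
top yel px 9 227 size 21.8 22.7 [462.4 721.5]
```

View pics/t5.png

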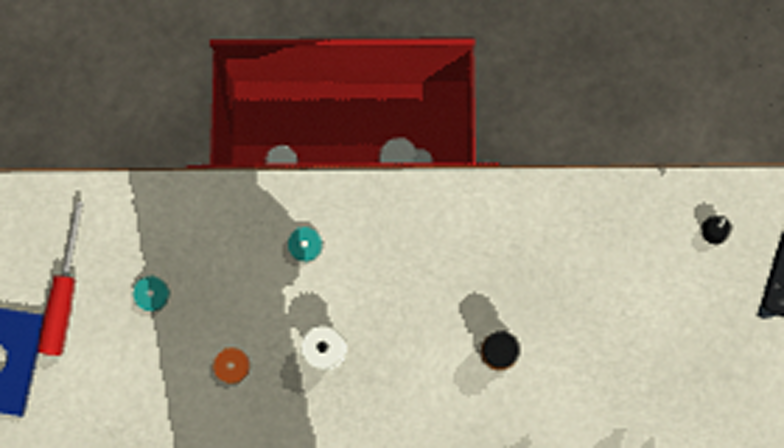

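The picture shows all three plugs in the bin, at crop pixels (282,155), (398,150) and (423,157). The look-alikes and tools in view haven't moved and the arm is clear, so I'm handing in.

```bash
python3 -c "
from workcell import workorder
print(workorder.job_done())"
```

```text
the job is handed in; nothing more can be done
None
```

All three blue plugs were swept off the front edge into the scrap bin (small, then medium, then large), the tools and look-alikes in the final picture were where they started, and the job was handed in at about 21.5 s; no verdict came back.

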